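# Hold an inspection wand in a guide bore over a fossil

## Task

Someone parked the wire-handled basket of chips on top of the guide bridge, covering its bore: hang it by its handle on the two-pronged hook, keeping it level enough that no chips spill. Then take the inspection wand (the long-handled tool) out of the rack and lower its rod upright through the middle of the bore, without ever touching the bridge or the fossil rock with the wand, until the tip is about midway between the plate's underside and the rock. Finish still gripping the wand there, upright, centred and motionless, and leave the other tools and the stone alone.

Things in the scene. Friction and masses are not known exactly. Their poses are not given: they have to be found in the camera images.
- bridge: Guide bridge, fixed: plywood base board 180 (x) by 200 (y) by 10 mm, four steel pillars, and on them an aluminium plate 160 by 180 by 15 mm with its underside 95 mm and its top 110 mm above the table. A vertical round bore of 22 mm diameter goes through the plate's centre. Origin on the table under the bore; z up.
- bore_top (a point): Centre of the bore's mouth, in the plate's top face, 110 mm above the table. At the start it is covered by the basket.
- bore_bottom (a point): Centre of the bore in the plate's underside, 95 mm above the table.
- rock_top (a point): Highest point of the fixed fossil rock on the base board under the bore (rock about 110 by 95 mm, 35 mm high, its top 45 mm above the table: 50 mm below the plate's underside). The rock's top is a flat patch and all of it is no higher than this point.
- basket: Loose open metal basket 80 (x) by 126 (y) by 45 mm, about 0.2 to 0.4 kg, chips fixed inside, standing on the bridge plate over the bore. A rigid wire arch, 8 mm thick, rises from its two short sides (arms at y = -65 and +65 mm) to a straight level handle along the basket's y; its middle 84 mm is a wooden sleeve 12 mm thick. Origin: centre of the underside, z up.
- basket_grip (a point): Middle of the basket's handle, on its axis, 125 mm above the basket's underside and 80 mm above its rim.
- hook: Fixed hook stand: post 18 mm thick at the origin (on the table, z up), base plate 12 mm thick. 180 mm up, two level prongs 8 mm thick at y = -38 and +38 mm run from a crossbar on the post (x = 0) to x = -110 mm; their ends turn up, to x = -118 mm, topping out 18 mm above the prong axes; nothing is higher. The handle lies across both prongs.
- hook_seat (a point): Point midway between the prongs at the height of their axes (180 mm up), 80 mm along -x of the hook from the post: the middle of the handle goes here, resting 10 mm above this point. It comes from the -x side above the turned-up ends, prongs under the handle, arch arms outside the prongs, fingers between them.
- rack: Fixed wooden tool rack, 70 (x) by 150 (y) mm, its top board 130 mm above the table, with two holes of 15 mm diameter on its centreline at y = -42 and +42 mm; one holds the wand, the other the scribe, either way round. Origin on the table under its centre.
- wand: Loose inspection wand, 0.09 to 0.16 kg, standing upright in one hole of the rack: a round black handle 24 mm in diameter and 64 mm long, and under it a round steel rod 8 mm in diameter and 110 mm long on the same axis. The handle's flat shoulder rests on the rack's top board. Origin on the axis at that shoulder; z up along the handle.
- wand_tip (a point): Centre of the rod's lower end, 110 mm below the shoulder.
- wand_grip (a point): Point on the handle's axis 34 mm above the shoulder, a good place to grip.
- scribe: Bystander: stubby black scribe standing in the rack's other hole, handle 32 mm in diameter and 40 mm long (shorter and thicker than the wand's), 84 mm from the wand; its top is 170 mm above the table, in the way of a rod carried low across it. Origin at its shoulder. Leave it there.
- brush: Bystander: brush lying on the table beyond the bridge, along its own x. Leave it alone.
- stone: Bystander: loose stone about 70 by 55 by 38 mm lying on the table beyond the bridge. Leave it alone.
- rock: The fixed fossil rock itself, under the bridge plate; origin at the centre of its underside, 10 mm above the table.
Things that resemble listed ones, but are neither listed nor needed, are in the scene too. What is shaped like the wand but purple is not meant.

How it is judged:
By the outcome, as a careful person would: the job done as asked, in the order asked, and still so for the second after the job is handed in, while the arm keeps its last pose, push and grip.
It also fails if it takes over 67 s, if anything falls off the work surface, if the arm or the gripper's body presses on something with over 40 N, if the wrist force passes 120 N, or if a joint passes its speed limit or range.

## Robot

A 6-joint arm with a two-finger parallel gripper is mounted at the origin on the work surface. World frame = base frame: x ahead of the robot, y to its left, z up, the work surface at z = 0. Lengths are in m, angles in rad, forces in N, time in s.
With the tool pointing down it reaches from about 0.4 to 0.925 m from the base axis. Payload 12.5 kg.
Tool frame: the origin (TCP) lies at the very end of the fingers, on their centre line; the grasp point (between the pads) lies hold_point_z behind it (hold_point_z is the distance from the TCP to the grasp point, in m); z points along the fingers, y is the line along which they close (so a half turn about z gives the same grasp; the last joint's range is limited). The gripper opens to 95 mm and grips with 3 to 60 N. Pads are 20 mm wide; open, the fingers measure 119 mm over their backs; the gripper's body (75 mm by 180 mm) begins 59 mm behind the grasp point.
Start: joints at [1.039, 0.491, 1.559, -0, 1.092, -0.106], TCP at [0.258, 0.569, 0.183] pointing down, gripper open.
Joint ranges: [-3.1, 3.1], [-0.84, 2.19], [0.05, 2.79], [-1.13, 4.28], [0.06, 2.93], [-2.69, 2.69]. Speed limits (rad/s): [2.22, 2.22, 2.79, 3.14, 3.14, 3.14].

## Interface

Orientations are given as a unit quaternion [w, x, y, z].
In Python, from station import * gives the robot as it stands. Calls block until the motion is done:
- movep(position, orientation): joint-space move of the TCP to a pose.
- move_l(position, frame=None, v=0.15, threshold=None): straight line of the TCP; frame=None keeps the orientation; v is the mean speed in m/s. With threshold (N) it stops when the force on the tool has changed by that much, and returns True; else False.
- goto_joints(angles): joint-space move.
- set_gripper(opening): finger opening in m; the grip force is fixed at half the most; returns when the fingers have stopped.
- dwell(seconds).
- ik(position, orientation): joint angles nearest the present ones, or None.
- observe(): the state.
- read_camera(name): name is "side" or "top" or "wrist"; returns (picture, depth): 384x512x3 uint8, red, green, blue; 384x512 float32, m along the optical axis (not along the pixel's ray), 0 where there is no reading.
- calibration(name): a dict with "fx", "fy", "cx", "cy" (pixels), "eye" and "rotation" of the camera in the world. Camera axes: x right, y down, z forward; pixel columns grow to the right and rows downward; lengths in m; the calibration is good to about 2 mm. A picture is of the moment at which its call begins: read the wrist's pose just before it. calibration takes no time and is no camera call; for the wrist camera it gives the pose at the moment of the call.
A pose or a line that the arm cannot do raises MotionError and nothing moves.
- hand_in(): hands the job in; it is judged then, once.
Trained networks look in the newest picture that a camera, given by its name, has taken for a name from the list of things; names that differ only in an ending like _2 or _b are one class to them, and where a whole thing is asked for, a point or a joint stands for the part that bears it (a point fixed in the world has none). Each returns a list of dicts, best first, with "score" (0 to 1); they miss things now and then, are a little off and sometimes report something else, mostly with a low value. They report only what shows in the picture. A call takes as long as a camera call. They do not tell look-alikes from the thing itself.
- recognise(target, camera): "centre" ([x, y, z] in m, in world coordinates, good to about 4 mm: the middle of the surface that is visible of it).
- outline_of(target, camera): "mask" (384x512 bool, what is visible of it).
- landmark_of(target, camera): "centre" ([x, y, z] in m, in world coordinates, good to about 4 mm: a listed point, or the origin of a listed thing).
The state is a dict: "time_s": time; "q": joint angles; "joint_velocities": joint speeds; "joint_torque": joint torques, N m; "tool_pos": TCP position; "orientation": TCP orientation; "wrist_force": force on the tool from outside, world axes, zero at the start; "torque": the same for the moment, N m; "width": finger opening in m; "finger_force": force on a finger pad.
Only numpy, scipy, OpenCV 4.12 (cv2) and the standard library are available. Lean on these libraries where they do the work, as an engineer would, in place of code of your own. Each camera call takes 0.05 s, during which the arm holds its last target. There are 200 camera calls.

## Working session

There is one attempt and no reset: what is moved stays moved. The work goes in short steps, each a Python script; the robot and the scene stay as the last script left them, time stands still between calls to the robot, and variables do not carry over. Pictures are saved under pics/ and viewed, at most 12 in all, crops included, and the job is handed in when it is done.

```bash
mkdir -p pics; ls; python3 - <<'E'
from station import *
import cv2,numpy as np
o=observe();print(o['time_s'],o['tool_pos'],o['orientation'],o['width'])
try: print(hold_point_z)
except Exception as e: print(e)
for c in ['top','side']:
    p,d=read_camera(c);cv2.imwrite(f'pics/{c}0.png',p[:,:,::-1])
    k=calibration(c);print(c,k)
    for t in ['bridge','bore_top','basket','basket_grip','hook','hook_seat','rack','wand','wand_grip','wand_tip','scribe','stone','brush','rock_top']:
        print(t,[(np.round(r['centre'],3).tolist(),round(r['score'],2)) for r in landmark_of(t,c)[:3]])
E
```

```text
pics
0.0 [0.25798376 0.56895205 0.18225669] [-1.63589795e-04  2.11278047e-01  9.77425834e-01 -5.45970171e-04] 0.09518005874441468
0.0188
top {'fx': 491.80313347394855, 'fy': 491.80313347394855, 'cx': 251.2891120924148, 'cy': 193.2278919191916, 'eye': array([ 0.36628813, -0.00592265,  1.2856857 ]), 'rotation': array([ 0.07063948, -0.69909044,  0.70816668, -0.06915616])}
bridge [([0.494, 0.042, 0.002], 0.85)]
bore_top [([0.496, 0.043, 0.115], 0.56)]
basket [([0.504, 0.046, 0.107], 0.68)]
basket_grip [([0.504, 0.041, 0.237], 0.61)]
hook [([0.561, 0.322, 0.002], 0.98), ([0.48, 0.341, 0.179], 0.55)]
hook_seat [([0.478, 0.346, 0.182], 0.9)]
rack [([0.562, -0.302, 0.0], 0.65)]
wand [([0.556, -0.26, 0.13], 0.73), ([0.656, -0.186, 0.106], 0.73), ([0.453, -0.292, 0.107], 0.69)]
wand_grip [([0.457, -0.293, 0.142], 0.69), ([0.558, -0.258, 0.164], 0.67), ([0.653, -0.184, 0.142], 0.55)]
wand_tip [([0.458, -0.214, 0.003], 0.71), ([0.653, -0.19, 0.003], 0.59), ([0.453, -0.286, 0.005], 0.58)]
scribe [([0.572, -0.343, 0.127], 0.62), ([0.502, 0.043, 0.237], 0.59), ([0.552, -0.263, 0.129], 0.59)]
stone 
[... 574 characters left out ...]
([0.707, -0.112, 0.0], 0.25)]
hook_seat [([0.474, 0.339, 0.176], 0.59)]
rack [([0.56, -0.3, -0.001], 0.66), ([0.555, -0.259, 0.133], 0.58), ([0.554, -0.258, 0.02], 0.21)]
wand [([0.554, -0.258, 0.13], 0.77), ([0.457, -0.214, 0.112], 0.71), ([0.653, -0.184, 0.11], 0.56)]
wand_grip [([0.454, -0.212, 0.142], 0.78), ([0.555, -0.259, 0.164], 0.75), ([0.652, -0.188, 0.142], 0.72)]
wand_tip [([0.457, -0.281, 0.002], 0.94), ([0.456, -0.217, -0.0], 0.84), ([0.553, -0.261, 0.019], 0.52)]
scribe [([0.567, -0.34, 0.13], 0.61), ([0.475, 0.34, 0.179], 0.56)]
stone [([0.693, 0.078, 0.001], 0.77), ([0.555, -0.262, 0.019], 0.32)]
brush [([0.71, -0.112, -0.004], 0.65)]
rock_top [([0.489, 0.031, 0.045], 0.54)]
```

View pics/top0.png

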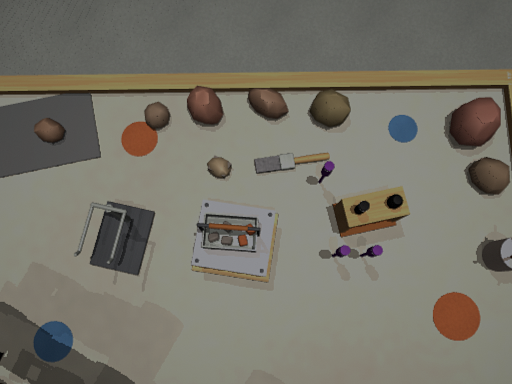

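View pics/side0.png

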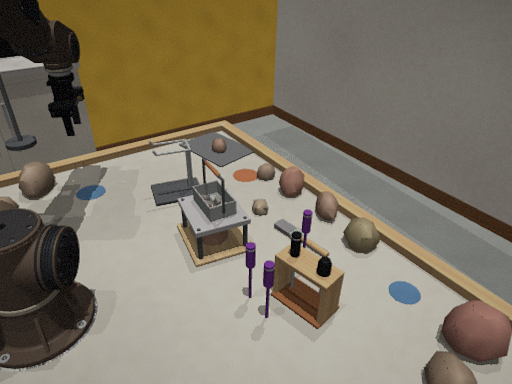

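The wand is the black tool in the rack, at top (362,208) and side (296,243). These could be mistaken for it:
- The purple look-alikes at top (328,168), (343,252) and (375,252).
- The stubby scribe at top (395,201), side (325,266).

Next I measure the handle and hook axes from depth and make the close crop.

```bash
cat > h.py <<'E'
from station import *
import numpy as np,cv2
from scipy.spatial.transform import Rotation as R
def rot(k):
    r=np.asarray(k['rotation'])
    return r if r.shape==(3,3) else R.from_quat(r[[1,2,3,0]]).as_matrix()
def cloud(c):
    k=calibration(c);p,d=read_camera(c)
    v,u=np.mgrid[:384,:512]
    P=np.stack([(u-k['cx'])/k['fx']*d,(v-k['cy'])/k['fy']*d,d],-1)@rot(k).T+k['eye']
    P[d==0]=np.nan
    return p,P
def down(a):  # tool down, fingers closing along world angle a
    y=np.array([np.cos(a),np.sin(a),0]);z=np.array([0,0,-1.]);
    q=R.from_matrix(np.stack([np.cross(y,z),y,z],1)).as_quat();return q[[3,0,1,2]]
def near(P,c,r,z0,z1):
    return (np.hypot(P[...,0]-c[0],P[...,1]-c[1])<r)&(P[...,2]>z0)&(P[...,2]<z1)
def line(pts):
    m=pts.mean(0);w,V=np.linalg.eigh(np.cov((pts-m)[:,:2].T));t=V[:,1]
    s=(pts-m)[:,:2]@t
    return m,t,s.min(),s.max(),m[:2]+t*(s.min()+s.max())/2
E
python3 - <<'E'
from h import *
for c in ['top','side']:
    p,P=cloud(c);print(c)
    m=near(P,(.504,.044),.09,.225,.26);l=line(P[m]);print('handle',m.sum(),*[np.round(x,4) for x in l],np.degrees(np.arctan2(l[1][1],l[1][0])))
    ax=np.array([.97,-.243]);n=np.array([.243,.97]);o=np.array([.561,.32])
    s=(P[...,:2]-o)@ax;t=(P[...,:2]-o)@n
    for sg in(-1,1):
        m=(s<-.015)&(s>-.105)&(abs(t-sg*.038)<.02)&(P[...,2]>.17)&(P[...,2]<.195)
        if m.sum()>5:
            l=line(P[m]);print('prong',sg,m.sum(),*[np.round(x,4) for x in l],np.degrees(np.arctan2(l[1][1],l[1][0])))
    m=near(P,(.555,-.259),.03,.18,.21);print('wandtop',m.sum(),P[m].mean(0) if m.any() else 0, P[m][:,2].max() if m.any() else 0)
    m=near(P,(.57,-.341),.03,.16,.185);print('scribetop',m.sum(),P[m].mean(0) if m.any() else 0)
    if c=='side': cv2.imwrite('pics/crop.png',cv2.resize(p[190:330,220:370,::-1],None,fx=4,fy=4,interpolation=2))
E
```

```text
top
handle 303 [0.5034 0.0447 0.2387] [0.0875 0.9962] -0.0678 0.0681 [0.5035 0.0449] 84.9800414299815
prong -1 145 [0.4926 0.297  0.1829] [-0.9717  0.2362] -0.0451 0.0434 [0.4934 0.2968] 166.3388301901773
prong 1 148 [0.5115 0.3706 0.1824] [-0.9732  0.23  ] -0.0453 0.0444 [0.5119 0.3705] 166.7025214379937
wandtop 99 [ 0.55327547 -0.25819304  0.19256651] 0.19862221886046227
scribetop 124 [ 0.56953751 -0.33984366  0.16761878]
side
handle 132 [0.5026 0.0391 0.2383] [0.0805 0.9968] -0.0612 0.0744 [0.5031 0.0457] 85.38327210903378
prong -1 65 [0.4938 0.2972 0.1828] [-0.9698  0.2439] -0.0427 0.0429 [0.4937 0.2972] 165.88315683417426
prong 1 62 [0.5114 0.3703 0.1833] [-0.9687  0.2484] -0.044 0.0443 [0.5113 0.3703] 165.61577842409588
wandtop 100 [ 0.55217736 -0.26148049  0.19143113] 0.19765173212823595
scribetop 124 [ 0.56818828 -0.34381378  0.16771006]
```

View pics/crop.png

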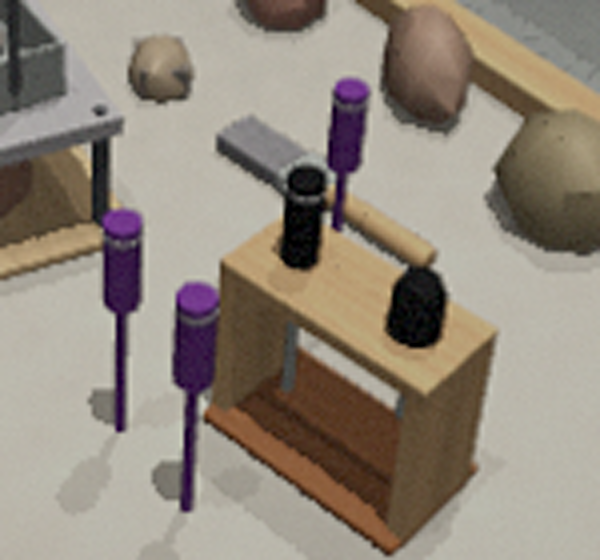

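The crop shows the tall black wand at (303,218) in the rack's near hole and the stubby scribe at (417,305). All the purple ones stand outside the rack. The measured heights fit (handle top 0.239, prongs 0.183, wand top 0.194), so I'm moving to the basket now.

```bash
python3 - <<'E'
from h import *
a=np.radians(-13.9);ax=np.array([np.cos(a),np.sin(a)]);n=np.array([-ax[1],ax[0]]);mid=np.array([.5024,.3337])
for c in ['top','side']:
    p,P=cloud(c);s=(P[...,:2]-mid)@ax;t=(P[...,:2]-mid)@n
    m=(abs(abs(t)-.038)<.012)&(P[...,2]>.19)&(P[...,2]<.205)&(abs(s)<.12);print(c,'ends',m.sum(),np.round(np.percentile(s[m],[2,25,50,75,98]),4))
    m=(abs(t)<.06)&(P[...,2]>.178)&(P[...,2]<.19)&(abs(s)<.12)&(abs(t)<.028);print('crossbar',m.sum(),np.round(np.percentile(s[m],[2,25,50,75,98]),4))
b=np.radians(-4.9);g=np.array([.5032,.0452,.235]);q=down(b)
movep(g+[0,0,.10],q)
p,P=cloud('wrist');cv2.imwrite('pics/w1.png',p[:,:,::-1])
m=near(P,(.5032,.0452),.09,.225,.26)
if m.sum()>20: print('handle',m.sum(),*[np.round(x,4) for x in line(P[m])])
print([(np.round(r['centre'],4),r['score']) for r in landmark_of('basket_grip','wrist')[:2]])
o=observe();print(o['time_s'],o['tool_pos'],o['q'])
E
```

```text
top ends 31 [-0.0642 -0.0617 -0.0597 -0.0572 -0.0552]
crossbar 120 [0.0508 0.0539 0.0566 0.0593 0.0638]
side ends 17 [-0.0628 -0.0615 -0.0595 -0.0569 -0.0536]
crossbar 28 [0.0509 0.0534 0.0564 0.0593 0.0632]
handle 1389 [0.5047 0.0485 0.2393] [0.0844 0.9964] -0.0717 0.0652 [0.5044 0.0453]
[(array([0.5022, 0.0468, 0.2341]), 0.62)]
3.9417 [0.50318373 0.04581898 0.33477296] [-4.00279798e-02  1.89182526e-01  1.60886828e+00  6.19412506e-05
  1.34395753e+00  4.42976564e-02]
```

View pics/w1.png

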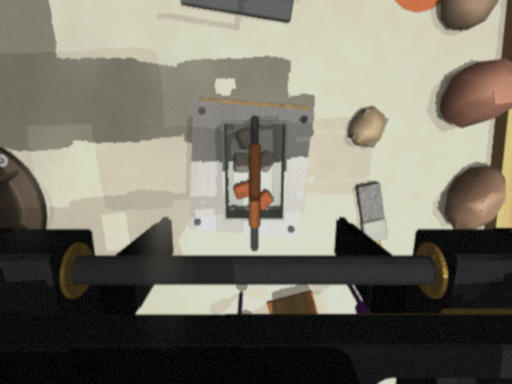

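```bash
python3 - <<'E'
from h import *
g=np.array([.5038,.0456,.235-.0188])
move_l(g,v=.1); set_gripper(0)
o=observe();print('width',o['width'],o['finger_force'],o['tool_pos'])
f0=o['wrist_force']
move_l(g+[0,0,.05],v=.06);o=observe();print(o['wrist_force']-f0,o['torque'],o['width'],o['time_s'])
move_l(g+[0,0,.105],v=.08)
a=np.radians(-13.9);ax=np.array([np.cos(a),np.sin(a),0]);seat=np.array([.4801,.3392,0])
pre=seat-.125*ax
move_l(pre+[0,0,.321],frame=down(a),v=.13)
dwell(.5)
p,P=cloud('side');cv2.imwrite('pics/s1.png',p[:,:,::-1])
p,_=cloud('top')
o=observe();print(o['tool_pos'],o['width'],o['time_s'])
for c in('top','side'):
  for t in ('basket_grip','basket'): print(c,t,[(np.round(r['centre'],4),r['score']) for r in landmark_of(t,c)[:2]])
E
```

```text
width 0.000414474175004068 0.0 [0.50378289 0.04559566 0.21620939]
[-0.33323637 -1.07112803  0.02700918] [-0.08054248  0.01924723  0.03772837] 0.0004177930066405607 7.7833
[0.35877493 0.36922669 0.32098942] 0.00030923910193439744 12.1
top basket_grip [(array([0.5016, 0.0416, 0.2327]), 0.9), (array([0.6916, 0.0778, 0.0022]), 0.65)]
top basket [(array([0.5031, 0.0465, 0.1084]), 0.84), (array([ 0.5575, -0.2562,  0.1633]), 0.57)]
side basket_grip [(array([0.5041, 0.0486, 0.2362]), 0.58)]
side basket [(array([0.5041, 0.049 , 0.11  ]), 0.82), (array([ 0.5649, -0.2962, -0.0056]), 0.41)]
```

View pics/s1.png

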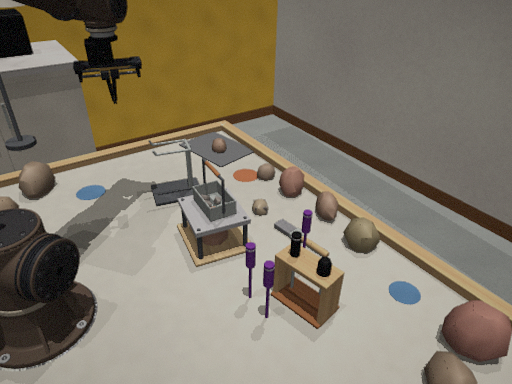

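The side picture shows the gripper at (113,85) closed on nothing, with the basket still on the bridge at (213,195). The grasp missed, so I'm checking whether the reported TCP matches what the cameras see.

```bash
python3 - <<'E'
from h import *
o=observe();T=np.array(o['tool_pos']);print(o['orientation'],down(np.radians(-13.9)))
for c in('side','top'):
    k=calibration(c)
    for X in(T,T+[0,0,.0188],T+[0,0,.078]):
        x=rot(k).T@(X-k['eye']);print(c,x[0]/x[2]*k['fx']+k['cx'],x[1]/x[2]*k['fy']+k['cy'])
p,P=cloud('side')
m=near(P,T,.15,.25,.5);print(m.sum(),P[m][:,2].min(),P[m][P[m][:,2].argsort()[:12]].mean(0))
cv2.imwrite('pics/c2.png',cv2.resize(p[30:130,50:180,::-1],None,fx=5,fy=5,interpolation=2))
p,P=cloud('top');m=near(P,T,.2,.25,.5);print(m.sum())
E
```

```text
[ 6.62311496e-06  7.87462487e-01  6.16362580e-01 -2.08116247e-05] [0.         0.78747319 0.61634891 0.        ]
side 116.51394956421362 112.62326320367568
side 115.41759407227337 106.67984197677256
side 111.83702917120445 87.26934456625055
top 57.731936457525364 298.41172780824235
top 53.84655842352143 298.54128435195616
top 40.53404048121112 298.9851855110299
1427 0.35369970141721585 [0.35860544 0.36013357 0.35950884]
1610
```

View pics/c2.png

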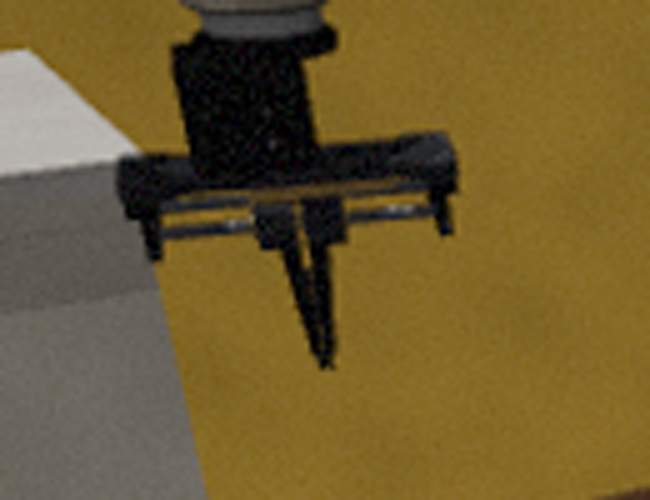

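The finger tips show at about image (115,103), but the reported TCP projects to (116.5,112.6). The real tips are therefore about 30 mm higher than reported. I'll measure this offset with the gripper both open and closed.

```bash
python3 - <<'E'
from h import *
def tip():
    T=np.array(observe()['tool_pos']);p,P=cloud('side');k=calibration('side')
    m=near(P,T,.12,.25,.5)
    z=np.sort(P[m][:,2])[:8]
    out=[]
    a=np.radians(-13.9);y=np.array([np.cos(a),np.sin(a)])
    for lo,hi in((-.08,0),(0,.08)):
        mm=m&(P[...,2]<T[2]+.07);s=(P[...,:2]-T[:2])@y;mm&=(s>lo)&(s<hi)
        Q=P[mm];i=Q[:,2].argsort()[:10];out.append((np.round(Q[i].mean(0)-T,4),round(Q[:,2].min()-T[2],4),round(float(((Q[i,:2]-T[:2])@y).mean()),4)))
    print(observe()['width'],z-T[2],out)
tip();set_gripper(.06);tip();set_gripper(.095);tip()
print(observe()['time_s'],observe()['wrist_force'])
E
```

```text
0.00039015769022971824 [0.03257363 0.03324644 0.03399184 0.03736772 0.03753717 0.03793196
 0.04042061 0.04055628] [(array([-0.0047, -0.0089,  0.0435]), np.float64(0.034), -0.0024), (array([ 0.0013, -0.0106,  0.0404]), np.float64(0.0326), 0.0038)]
0.059919159517969625 [0.03434154 0.03436153 0.03463863 0.03603328 0.03634661 0.03732434
 0.03754731 0.03768501] [(array([-0.0322, -0.0003,  0.0394]), np.float64(0.0344), -0.0312), (array([ 0.0304, -0.0162,  0.0408]), np.float64(0.0343), 0.0334)]
0.09483740452035866 [0.03306034 0.03346093 0.03435935 0.03472253 0.03558987 0.03632821
 0.03640628 0.03677938] [(array([-0.0497,  0.0031,  0.0403]), np.float64(0.0331), -0.049), (array([ 0.0476, -0.0195,  0.0391]), np.float64(0.0335), 0.0509)]
14.425 [0.56038849 0.34148375 0.04155756]
```

The real finger ends sit a constant ~31 mm short of the reported TCP along the tool axis, with no sideways offset. I'll apply that correction and regrasp.

```bash
echo 'D=.031; HP=.0188+D  # reported TCP is D beyond the real finger ends' >> h.py; python3 - <<'E'
from h import *
b=np.radians(-4.9);g=np.array([.5038,.0456,.235-HP])
movep(g+[0,0,.09],down(b));f0=observe()['wrist_force']
move_l(g,v=.1);set_gripper(0)
o=observe();print('width',o['width'],o['finger_force'],o['tool_pos'],o['wrist_force']-f0,o['time_s'])
if o['width']>.008:
    move_l(g+[0,0,.06],v=.06);dwell(.3);o=observe();print(o['wrist_force']-f0,o['torque'],o['width'],o['time_s'])
    p,P=cloud('side');cv2.imwrite('pics/s2.png',p[:,:,::-1])
    print([(np.round(r['centre'],4),r['score']) for t in('basket_grip','basket') for r in landmark_of(t,'side')[:1]])
E
```

```text
width 0.011369032940668999 29.999930262565613 [0.50388813 0.04559643 0.18519393] [ 0.646753   -0.51862382 -1.80886004] 18.0917
[-1.24820947 -0.65464171 -3.22634724] [-0.05501985  0.12295749  0.03747367] 0.011154569941288365 19.5417
[(array([0.5042, 0.0474, 0.2955]), 0.87), (array([0.5028, 0.0433, 0.1726]), 0.78)]
```

The basket is held (3.2 N, origin directly below the grip, so level). Now carrying it to the hook.

```bash
python3 - <<'E'
from h import *
a=np.radians(-13.9);ax=np.array([np.cos(a),np.sin(a),0]);seat=np.array([.4801,.3392,-HP])
T=np.array(observe()['tool_pos'])
move_l(T+[0,0,.04],v=.1)
pre=seat-.125*ax
move_l(pre+[0,0,.335],frame=down(a),v=.15)
move_l(pre+[0,0,.222],v=.1);dwell(.3)
p,P=cloud('side');cloud('top')
for c in('top','side'):print(c,[(np.round(r['centre'],4),round(r['score'],2)) for t in('basket_grip','basket') for r in landmark_of(t,c)[:1]])
print(seat-.125*ax)
f0=observe()['wrist_force'];print(move_l(seat+[0,0,.222],v=.08,threshold=5))
o=observe();print(o['wrist_force']-f0,o['tool_pos'],o['time_s'],o['width'])
p,P=cloud('side');cv2.imwrite('pics/s3.png',cv2.resize(p[90:240,110:290,::-1],None,fx=4,fy=4,interpolation=2))
E
```

```text
top [(array([0.359 , 0.3665, 0.2202]), 0.89), (array([0.3569, 0.3681, 0.0949]), 0.71)]
side [(array([0.3582, 0.3738, 0.2238]), 0.67), (array([0.3567, 0.3718, 0.0989]), 0.74)]
[ 0.35876044  0.36922851 -0.0498    ]
False
[-0.42818557  0.88514147 -1.15595331] [0.47976621 0.3393225  0.17227434] 26.3583 0.011171809829419897
```

View pics/s3.png

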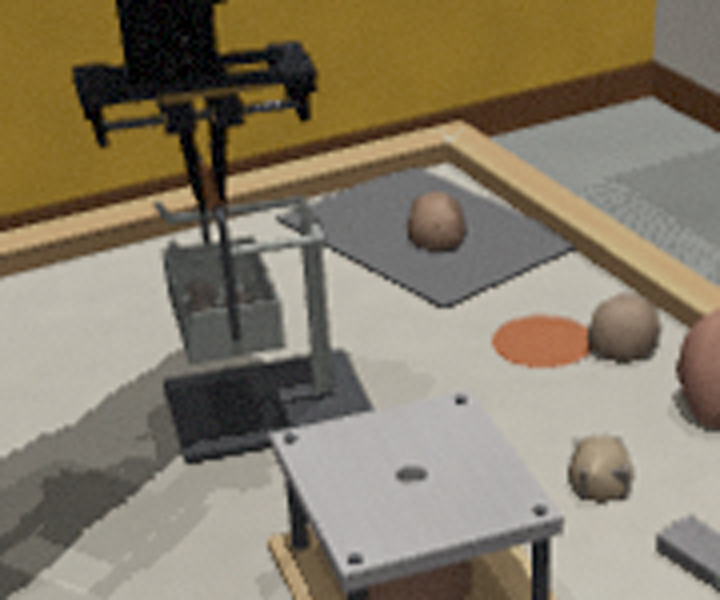

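The picture shows the handle above both prongs with the arch arms outside them and the basket level. The bore is clear at crop (411,474). Lowering and releasing.

```bash
python3 - <<'E'
from h import *
seat=np.array([.4801,.3392,-HP]);f0=observe()['wrist_force']
print(move_l(seat+[0,0,.184],v=.025,threshold=2.5))
o=observe();print(o['wrist_force']-f0,o['tool_pos'][2]+HP,o['width'])
set_gripper(.05)
T=np.array(observe()['tool_pos']);move_l(T+[0,0,.11],v=.12);dwell(.2)
p,P=cloud('top')
print([(np.round(r['centre'],4),round(r['score'],2)) for t in('basket_grip','basket','bore_top') for r in landmark_of(t,'top')[:1]])
# look at bore & wand from top
def bore(p,P,c):
    m=near(P,(.4945,.041),.03,.0,.2);ys,xs=np.where(m);
    g=cv2.cvtColor(p,cv2.COLOR_RGB2GRAY)
    pl=near(P,(.4945,.041),.03,.105,.116);hole=near(P,(.4945,.041),.02,-.02,.100)
    print(c,'plate z',np.median(P[pl][:,2]),'hole px',hole.sum(),P[hole].mean(0) if hole.any() else 0)
bore(p,P,'top')
# wrist view over bore on the way
movep(np.array([.4945-.0,.041,.36]),down(np.radians(-4.9)))
p,P=cloud('wrist');bore(p,P,'wrist');cv2.imwrite('pics/w2.png',p[:,:,::-1]);np.savez('w2.npz',p=p,P=P)
print([(np.round(r['centre'],4),round(r['score'],2)) for r in landmark_of('bore_top','wrist')])
k=calibration('wrist');np.savez('w2k.npz',eye=k['eye'],R=rot(k),f=[k['fx'],k['fy'],k['cx'],k['cy']])
cloud('side');print([(np.round(r['centre'],4),round(r['score'],2)) for t in('basket_grip','basket','bore_top') for r in landmark_of(t,'side')[:1]],observe()['time_s'])
E
```

```text
True
[-0.8963646   0.66500473  9.08848016] 0.1895334042425847 0.01110081293322458
[(array([0.477 , 0.337 , 0.1906]), 0.74), (array([0.4821, 0.3386, 0.0644]), 0.7), (array([0.497 , 0.0447, 0.1141]), 0.59)]
top plate z 0.10954571492791354 hole px 58 [0.50157346 0.04083878 0.04430672]
wrist plate z 0.1101527038997071 hole px 146 [0.49497991 0.03086739 0.04870997]
[(array([0.4938, 0.0386, 0.1096]), 0.84)]
[(array([0.4804, 0.3418, 0.1911]), 0.82), (array([0.4937, 0.0387, 0.1089]), 0.73)] 31.3833
```

View pics/w2.png

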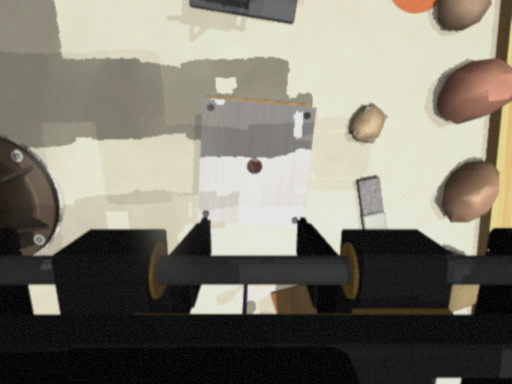

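The wrist view shows the bore clear at (254,166), and the basket hangs at z 0.19 as it should. Next I refine the bore centre by intersecting the dark blob with z = 0.11, and move over the wand.

```bash
cat >> h.py <<'E'
def ray(c,uv,z,k=None):
    k=k or calibration(c);d=rot(k)@[(uv[0]-k['cx'])/k['fx'],(uv[1]-k['cy'])/k['fy'],1]
    e=np.asarray(k['eye']);return e+d*(z-e[2])/d[2]
def proj(c,X):
    k=calibration(c);x=rot(k).T@(np.asarray(X)-k['eye']);return np.array([x[0]/x[2]*k['fx']+k['cx'],x[1]/x[2]*k['fy']+k['cy']])
def blob(c,p,X,k,r=9):
    x=rot(k).T@(np.asarray(X)-k['eye']);u,v=(x[0]/x[2]*k['fx']+k['cx'],x[1]/x[2]*k['fy']+k['cy'])
    u0,v0=int(u)-2*r,int(v)-2*r;g=cv2.cvtColor(p,cv2.COLOR_RGB2GRAY)[v0:v0+4*r,u0:u0+4*r]
    g=cv2.resize(g,None,fx=4,fy=4,interpolation=cv2.INTER_CUBIC)
    b=(g<(np.percentile(g,70)+g[6*r:10*r,6*r:10*r].min())/2).astype(np.uint8)
    n,l,st,ce=cv2.connectedComponentsWithStats(b)
    i=min(range(1,n),key=lambda i:np.hypot(*(ce[i]-8*r))-.0*st[i,4])
    box=st[i,:4]; uv=np.array([box[0]+box[2]/2,box[1]+box[3]/2])/4-.5+[u0,v0]+.125
    return uv,st[i]/4,ce[i]/4+[u0,v0]-.375
E
python3 - <<'E'
from h import *
X=[.4945,.0395,.11]
for c in('wrist','top','side'):
    k=calibration(c);p,_=read_camera(c)
    uv,st,ce=blob(c,p,X,k);print(c,uv,st,ce,'box->',np.round(ray(c,uv,.11,k),4),'centroid->',np.round(ray(c,ce,.11,k),4))
movep([.554,-.2595,.30],down(np.radians(11.3)))
p,P=cloud('wrist');m=near(P,(.554,-.26),.03,.189,.2)
print('wandtop wrist',m.sum(),P[m].mean(0),P[m].max(0)/2+P[m].min(0)/2)
m=near(P,(.554,-.26),.03,.125,.2);print(P[m].max(0)/2+P[m].min(0)/2)
cv2.imwrite('pics/w3.png',p[:,:,::-1])
print([(np.round(r['centre'],4),round(r['score'],2)) for t in('wand_grip','wand') for r in landmark_of(t,'wrist')[:3]],observe()['time_s'],observe()['width'])
E
```

```text
wrist [252.625 159.875] [   0.      0.     36.     26.5  2086.75] [253.33866958 156.09403079] box-> [0.4942 0.0481 0.11  ] centroid-> [0.4957 0.0535 0.11  ]
top [230.25  234.875] [   0.      0.     31.25   32.5  2114.25] [229.69171988 234.47754818] box-> [0.501  0.0468 0.11  ] centroid-> [0.502  0.0481 0.11  ]
side [211.625 200.125] [   0.      0.     36.     21.   1995.75] [208.37305837 198.80660466] box-> [0.5144 0.0783 0.11  ] centroid-> [0.5096 0.0897 0.11  ]
wandtop wrist 416 [ 0.55471841 -0.25909877  0.19393565] [ 0.55476559 -0.25959021  0.19294234]
[ 0.55410135 -0.25994648  0.16194007]
[(array([ 0.451 , -0.2901,  0.1422]), 0.97), (array([ 0.4568, -0.2126,  0.1435]), 0.93), (array([ 0.7099, -0.1131,  0.0014]), 0.7), (array([ 0.553 , -0.2579,  0.1315]), 0.81), (array([ 0.4538, -0.2127,  0.1112]), 0.73), (array([ 0.6558, -0.1848,  0.1113]), 0.64)] 32.875 0.04997846532800134
```

View pics/w3.png

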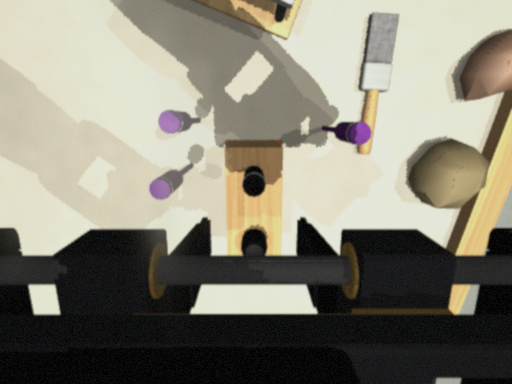

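The wrist view shows the wand's top at (254,181) and the scribe at (254,240), with the purple ones well to the sides. Grasping and lifting the wand.

```bash
python3 - <<'E'
from h import *
g=np.array([.5545,-.2593,.164-HP])
move_l(g+[0,0,.07],v=.15);f0=observe()['wrist_force'];move_l(g,v=.08);set_gripper(0)
o=observe();print(o['width'],o['finger_force'],o['wrist_force']-f0,o['time_s'])
if o['width']>.018:
    move_l(g+[0,0,.02],v=.04);move_l(g+[0,0,.21],v=.13);dwell(.3)
    o=observe();print(o['width'],o['wrist_force']-f0,o['tool_pos'],o['time_s'])
for c in('top','side'):
    p,P=cloud(c);cv2.imwrite(f'pics/{c}5.png',p[:,:,::-1]);np.savez(f'{c}5.npz',p=p,P=P)
    u,v=proj(c,[.4945,.040,.11]);u,v=int(u),int(v);print(c,u,v);print(cv2.cvtColor(p,cv2.COLOR_RGB2GRAY)[v-8:v+9,u-9:u+10])
E
```

```text
0.023625210244349524 30.00033333344618 [-0.2534134   0.21960232  0.65016669] 35.3833
0.023642535684917847 [-0.5419571  -0.73173794 -2.32995149] [ 0.55447229 -0.25929649  0.32398919] 37.9417
top 233 237
[[183 182 183 183 182 183 182 183 183 183 182 183 183 183 182 183 183 182
  182]
 [182 182 183 182 183 182 183 183 184 184 183 183 183 183 182 183 183 183
  183]
 [182 182 183 183 183 183 183 184 185 182 184 186 185 184 183 182 182 182
  183]
 [182 183 183 182 183 183 184 179 167 156 159 168 172 187 184 183 183 183
  182]
 [182 182 182 182 183 184 170 133  77  59  58  61 109 176 186 183 182 182
  183]
 [182 182 182 184 184 173 110  56  59  56  39  40  51 115 184 185 183 182
  183]
 [182 183 183 184 180 147  70  95  97  94  60  43  40  75 156 186 183 183
  182]
 [182 182 182 184 175 107  84  96  99 100  94  42  43  49 112 189 184 182
  182]
 [182 183 183 183 172  98  92  97  99 100  97  62  44  46 102 190 184 183
  183]
 [182 181 182 183 175 118  92  98 100 101 103  97  41  51 111 189 184 182
  183]
 [181 180 181 181 181 154  95  97 101 101 103  96  41  74 147 185 184 182
  183]
 [182 1
[... 1170 characters left out ...]
  85  89  99  94  99  89 127 190 192 189 191
  190]
 [179 178 180 181 183 175 118  84  90  97  99  98  99 148 193 192 189 191
  190]
 [181 181 181 180 180 180 165 147 138 143 158 161 181 187 193 192 188 188
  189]
 [180 181 180 180 180 183 180 174 173 172 181 190 193 191 191 191 190 189
  187]
 [179 179 178 181 180 178 180 180 179 179 180 187 192 192 191 191 190 189
  187]
 [178 180 180 180 179 180 181 180 179 179 176 179 189 191 191 190 190 190
  189]
 [178 179 178 179 178 179 181 180 179 180 179 186 188 192 189 189 190 191
  191]
 [177 180 179 180 179 180 180 178 180 179 180 191 189 189 186 191 191 191
  190]
 [178 180 180 180 178 178 178 177 180 178 182 191 190 188 189 191 190 188
  189]]
```

```bash
cat >> h.py <<'E'
def bore(c,p,k,X=(.4945,.040,.11),thr=150):
    x=rot(k).T@(np.asarray(X)-k['eye']);u,v=int(x[0]/x[2]*k['fx']+k['cx']),int(x[1]/x[2]*k['fy']+k['cy'])
    r=14;g=cv2.GaussianBlur(cv2.cvtColor(p,cv2.COLOR_RGB2GRAY),(1,1),0)[v-r:v+r+1,u-r:u+r+1]
    g=cv2.resize(g,None,fx=8,fy=8,interpolation=cv2.INTER_LINEAR)
    n,l,st,ce=cv2.connectedComponentsWithStats((g<thr).astype(np.uint8))
    i=min(range(1,n),key=lambda i:np.hypot(*(ce[i]-4*(2*r+1)))+(st[i,4]<64*15)*1e3)
    uv=(ce[i]+.5)/8-.5+[u-r,v-r];return ray(c,uv,X[2],k),uv,st[i,2:4]/8
E
python3 - <<'E'
from h import *
for c in('top','side'):
    p=np.load(f'{c}5.npz')['p'];print(c,*[np.round(x,4) for x in bore(c,p,calibration(c))])
z=np.load('w2k.npz');k=dict(eye=z['eye'],rotation=z['R'],fx=z['f'][0],fy=z['f'][1],cx=z['f'][2],cy=z['f'][3])
print('wrist',*[np.round(x,4) for x in bore('w',np.load('w2.npz')['p'],k,thr=110)])
T=np.array(observe()['tool_pos'])
P=np.load('side5.npz')['P']
for z0,z1 in((.215,.24),(.24,.27),(.27,.30),(.30,.325),(.345,.352)):
    m=near(P,T,.02,z0,z1)
    if m.any():Q=P[m];print(z0,m.sum(),np.round(Q.mean(0),4))
m=near(P,T,.012,.15,.3);print('zmin',np.sort(P[m][:,2])[:5])
k=calibration('side');print('side view dir',(T-k['eye'])/np.linalg.norm(T-k['eye']))
print([(np.round(r['centre'],4),round(r['score'],2)) for t in('wand_tip','wand') for r in landmark_of(t,'side')[:4]],T)
print('expected tip proj',proj('side',[.5545,-.2593,.23]),proj('side',[.5545,-.2593,.34]))
cv2.imwrite('pics/c6.png',cv2.resize(cv2.imread('pics/side5.png')[130:270,230:380],None,fx=4,fy=4,interpolation=2))
E
```

```text
top [0.4959 0.0391 0.11  ] [233.4793 236.9574] [10.25   9.875]
side [0.4958 0.0413 0.11  ] [212.2324 208.1593] [8.   4.25]
wrist [0.4955 0.039  0.11  ] [254.1309 166.2068] [13.5  12.25]
0.215 7 [ 0.554  -0.2601  0.2352]
0.24 41 [ 0.5534 -0.2601  0.2548]
0.27 42 [ 0.5541 -0.2597  0.2846]
0.3 37 [ 0.5532 -0.2598  0.3123]
0.345 31 [ 0.5489 -0.2651  0.3486]
zmin [0.23273969 0.2331915  0.23392313 0.2346304  0.23538021]
side view dir [ 0.57846772  0.62041359 -0.5295867 ]
[(array([ 0.4539, -0.2148,  0.0011]), 0.75), (array([ 0.4557, -0.2826,  0.0018]), 0.59), (array([ 0.5569, -0.2584,  0.3418]), 0.91), (array([ 0.6526, -0.1819,  0.1085]), 0.81), (array([ 0.4599, -0.2145,  0.1106]), 0.74), (array([ 0.4541, -0.2878,  0.109 ]), 0.71)] [ 0.55449669 -0.25929274  0.32408812]
expected tip proj [297.76238119 221.69722829] [301.76763036 180.16007239]
```

View pics/c6.png

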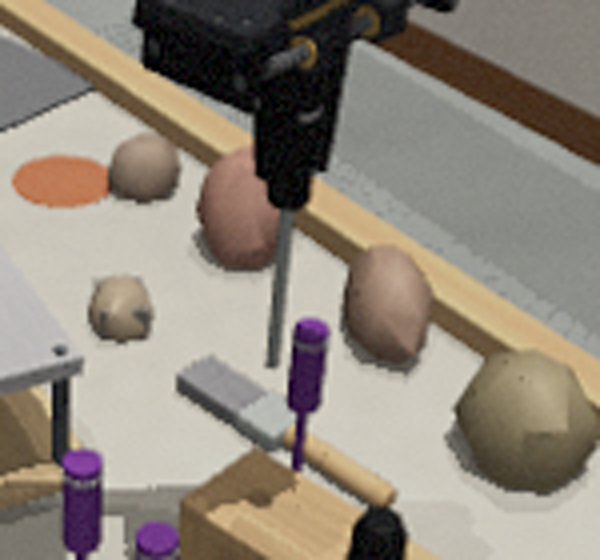

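The rod is straight and vertical below the handle; its tip is at crop (273,365), world z≈0.23 as expected. The bore is at (0.4957, 0.0393) by all three cameras. Carrying the wand over it and re-measuring the rod against the bore.

```bash
python3 - <<'E'
from h import *
T=np.array(observe()['tool_pos']);B=np.array([.4957,.0395])
move_l([*B,T[2]],v=.15);move_l([*B,.150+.094],v=.1);dwell(.5)
T=np.array(observe()['tool_pos']);print(T,observe()['time_s'])
for c in('side','top'):
    p,P=cloud(c);k=calibration(c)
    if c=='side':
        cv2.imwrite('pics/c7.png',cv2.resize(p[120:260,140:290,::-1],None,fx=4,fy=4,interpolation=2))
    for z0,z1 in((.15,.18),(.18,.21),(.21,.24),(.24,.258)):
        m=near(P,T,.015,z0,z1)
        if m.sum()>5:
            Q=P[m];v=Q.mean(0)-k['eye'];h=v[:2]/np.hypot(*v[:2]);print(c,z0,m.sum(),np.round(Q.mean(0)[:2]+h*.0031,4),np.round(Q.mean(0)[:2],4))
    m=near(P,T,.015,.125,.3)
    if m.any():print('zmin',np.sort(P[m][:,2])[:3])
    try:print('bore',bore(c,p,k))
    except Exception as e:print(e)
E
```

```text
[0.49570206 0.03951398 0.24405923] 41.775
side 0.15 24 [0.4978 0.041 ] [0.4963 0.0383]
side 0.18 24 [0.4966 0.0411] [0.4952 0.0384]
side 0.21 28 [0.4973 0.0411] [0.4959 0.0383]
side 0.24 14 [0.4976 0.0404] [0.4961 0.0377]
zmin [0.1522439  0.15300082 0.15301208]
bore (array([0.50546125, 0.07048664, 0.11      ]), array([210.27125582, 202.30892055]), array([29.   , 22.125]))
bore (array([0.49583779, 0.04021528, 0.11      ]), array([233., 237.]), array([29., 29.]))
```

View pics/c7.png

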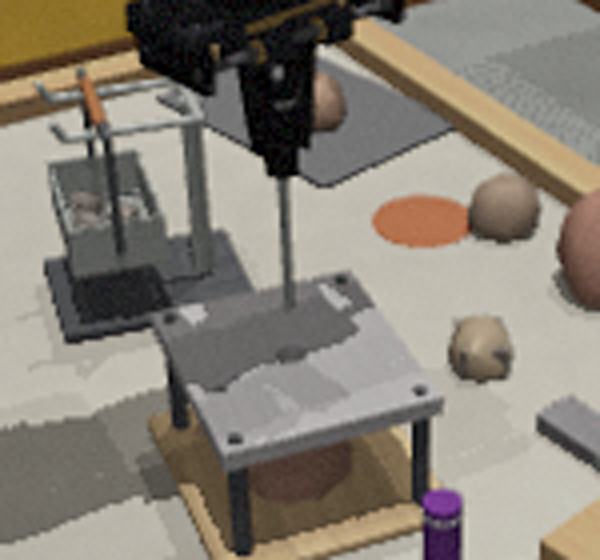

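The basket hangs level on both prongs (crop (95,120)), and the rod hovers over the bore mouth at crop (290,352). Shifting −1 mm in x and lowering.

```bash
python3 - <<'E'
from h import *
B=np.array([.4946,.0395])
move_l([*B,.244],v=.03);print(move_l([*B,.164],v=.04,threshold=4));dwell(.6)
o=observe();T=np.array(o['tool_pos']);print(T,o['time_s'],o['width'],o['orientation'])
p,P=cloud('side');k=calibration('side')
for z0,z1 in((.12,.15),(.15,.178)):
    m=near(P,T,.015,z0,z1);Q=P[m];v=Q.mean(0)-k['eye'];h=v[:2]/np.hypot(*v[:2]);print(m.sum(),np.round(Q.mean(0)[:2]+h*.0031,4))
u,v=proj('side',[.4958,.0413,.11]);print(u,v)
cv2.imwrite('pics/c8.png',cv2.resize(p[int(v)-35:int(v)+35,int(u)-45:int(u)+45,::-1],None,fx=8,fy=8,interpolation=2))
E
```

```text
False
[0.49461765 0.03948748 0.16401974] 44.875 0.023626739698557647 [2.62059172e-05 6.34048256e-01 7.73293481e-01 1.87412953e-05]
25 [0.4964 0.0418]
19 [0.4961 0.0404]
212.22892036595232 208.1669138258906
```

View pics/c8.png

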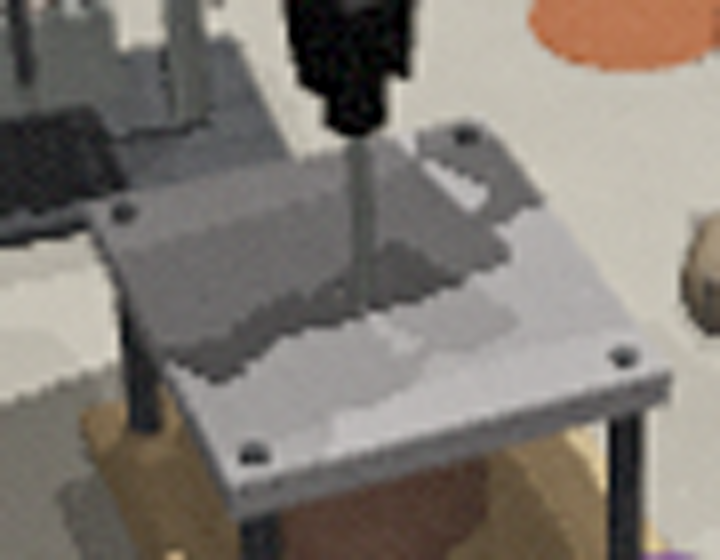

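The rod enters at crop (363,285–315), in line with the bore centre. It measures (0.4962, 0.0411) against the bore's (0.4958, 0.0413) in the same camera. No contact was felt, so I'm handing in.

```bash
python3 -c "
from station import *
print(abs(observe()['joint_velocities']).max());print(hand_in())"
```

```text
0.0012433715705250728
the job is handed in; nothing more can be done
None
```

The job is handed in at about 45 s of the 67 s allowed: the basket hangs level on both prongs, and the wand is still gripped, upright and motionless. By my measurements it sits within about 0.5 mm of the bore's centre, with its tip at about z = 0.07 m (computed from the arm pose), midway between plate and rock. The first basket grasp closed on nothing because the finger ends sit about 31 mm short of the reported TCP; I corrected for that from then on.

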